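Gauge two salvaged capacitor cans and scrap the swollen one

TASK

Try each of the two upright black capacitor cans in the bore of the bridge-shaped gauge. A can that slides through is let down through the bore into the pocket under the gauge; a can that has swollen and sticks in the bore is taken out again and put into the flat steel scrap tray. Leave the control knob and the valve socket lying nearby where they are.

Things in the scene. Friction and masses are not known exactly. Their poses are not given: they have to be found in the camera images.
- can_a: One of two capacitor cans: black sleeve, aluminium top, 45 mm tall, about 50 g, standing upright on the table at first. Both are 30 mm in diameter at foot and top; one is sound (30 mm all the way up), the other swollen at mid-height (see can_b). Which is which is not told: find out in the gauge. Origin at the centre of the foot, z up to the top.
- can_b: The other can, see can_a. Whichever of the two is swollen is 36 mm in diameter from 11 to 37 mm above its foot, tapering to 30 mm at 5 mm and at 42 mm. Origin at the centre of the foot, z up to the top.
- gauge: Gauge, fixed: an aluminium plate 100 x 100 x 12 mm with a vertical through bore in its centre, on two dark steel side walls like a bridge. Plate top 66 mm above the table, underside 54 mm. Under it a pocket, 80 x 84 mm, rubber floor 4 mm above the table, lips up to 28 mm on the open sides: a can gets in only through the bore. Origin at table height on the bore's axis, z up, side walls at y = +-45 mm.
- scrap_tray: Open square steel tray, fixed to the table, 140 x 140 mm outside, 30 mm high, walls 4 mm, floor 4 mm thick. Origin at table height at its centre; z up, x and y along its sides.
- dial_knob: Bystander: loose aluminium control knob, 26 mm in diameter, 18 mm high. Origin at the centre of its underside.
- valve_socket: Bystander: loose white ceramic valve socket, a disc 25 mm in diameter, 12 mm high. Origin at the centre of its underside.
- gauge_mouth (a point): Centre of the bore's mouth, level with the plate top. The mouth is a cone, 43 mm wide at the top, narrowing over 5 mm of depth to the bore of 33 mm in diameter. A sound can slides through freely; the swollen can stops when its foot is about 13 mm below the plate top, and is then drawn out upward.
Mind the look-alikes: they are no part of the job. Several things have the shape of the gauge; the one meant has the colours described above.

How it is judged:
By the outcome, as a careful person would: the job done as asked, in the order asked, and still so for the second after the job is handed in, with the robot touching nothing.
It also fails if it takes over 58 s, if anything falls off the work surface, if the arm or the gripper's body presses on something with over 40 N, if the wrist force passes 120 N, or if a joint passes its speed limit or range.

ROBOT

A 6-joint arm with a two-finger parallel gripper is mounted at the origin on the work surface. World frame = base frame: x ahead of the robot, y to its left, z up, the work surface at z = 0. Lengths are in mm, angles in rad, forces in N, time in s.
With the tool pointing down it reaches from about 400 to 825 mm from the base axis. Payload 7 kg.
Tool frame: the origin (TCP) lies on the centre line of the jaws, within the pads' length; the fingertips stand 25 mm ahead of it and the grasp point (between the pads) lies 6 mm ahead of it; z points along the fingers, y is the direction in which the jaws open and shut (so a half turn about z gives the same grasp; the last joint's range is limited). The gripper opens to 85 mm and grips with 20 to 120 N. Pads are 22 mm wide; open, the fingers measure 114 mm over their backs; the gripper's body (76 mm by 85 mm) begins 54 mm behind the grasp point. The pads swing forward as they close: fully open they stand 13 mm farther back than shut.
Start: joints at [-0.927, 0.359, 0.012, 0, -1.224, -0.288], TCP at [235.102, -632.71, 256.302] pointing down, gripper open.
Joint ranges: [-3.07, 3.07], [-1.43, 2.12], [-1.02, 1.25], [-3.03, 1.67], [-3.05, -0], [-3.03, 3.03]. Speed limits (rad/s): [2.39, 2.39, 3.01, 3.14, 3.14, 3.14].

INTERFACE

Orientations are given as a unit quaternion [w, x, y, z].
In Python, from cell import arm, optics gives the robot as it stands.
- The arm moves only by the shell command python3 -m jog 'ROWS' [OPENING] [FORCE]. ROWS is JSON, one flat list of numbers, 4 for each row, row after row: the shift along the tool's x, y, z in units of 25 mm (1.0 is 25 mm), then the turn about the tool's z in units of 6 degrees (1.0 is 6 degrees). A call has 1 to 8 rows; each row is the pose to reach, as a shift and turn from the pose measured when the call began, along the tool's axes at that moment; what a row does not reach only later rows make up. A row lasts 1/12 s, in which the tool goes at most 41.7 mm and 7.16 degrees, less where a joint would pass 70% of its speed; a pose out of reach is approached as far as the arm can. A call with a gripper value outside its range is refused whole. OPENING is the finger opening in mm, from 0 to 85.4, set as the call begins (- or left out, the last holds). The fingers move at their own pace and stop on an object; FORCE is the grip in N (left out, the last holds). Time passes only in rows, so rows that repeat a pose let the fingers close. It gives the time, the measured TCP pose, the force and the opening at its end, in the units of the state.
- arm.sense(): the state, without advancing time (a new reading comes with each control period).
- optics.camera(name): name is "scene" or "side" or "wrist"; returns a dict with "color" (420x560x3 uint8, red, green, blue), "intrinsics" (3x3 intrinsics, pixels), "position" and "rotation" of the camera in the world. Camera axes: x right, y up, looking along -z (the intrinsics and any distortion apply to the point x, -y, -z); pixel columns grow to the right and rows downward; lengths in mm; the calibration is good to about 2 mm. A picture is of the moment at which its call begins. There is no depth.
- arm.sign_off(): hands the job in, once; it reports no verdict.
The state is a dict: "time_s": time; "joints": joint angles; "joint_velocities": joint speeds; "tau": joint torques, N m; "tool_pos": TCP position; "tcp_rot": TCP orientation; "wrist_force": force on the tool from outside, world axes, zero at the start; "torque": the same for the moment, N m; "finger_gap": finger opening in mm.
Only numpy, scipy, OpenCV 4.12 (cv2) and the standard library are available. Lean on these libraries where they do the work, as an engineer would, in place of code of your own. Each camera call takes 0.05 s, during which the arm holds its last target.

## Working session

There is one attempt and no reset: what is moved stays moved. The work goes in short steps, Python scripts to look and compute and a shell command to move; the robot and the scene stay as the last step left them, time stands still between calls to the robot, and variables do not carry over. Pictures are saved under pics/ and viewed, and the job is handed in when it is done.

```bash
ls; mkdir -p pics; python3 - <<'E'
from cell import arm, optics
import cv2
s=arm.sense(); print(s)
for n in("scene","side","wrist"):
    c=optics.camera(n); cv2.imwrite(f"pics/{n}0.png",c["color"][:,:,::-1]); print(n,c["intrinsics"],c["position"],c["rotation"],[k for k in c])
E
```

```text
pics
{'time_s': 0.0, 'joints': array([-9.26902785e-01,  3.59388077e-01,  1.10803197e-02, -3.51874205e-04,
       -1.22411032e+00, -2.88124640e-01]), 'joint_velocities': array([-0.00042755,  0.00215155, -0.00069634,  0.00024478,  0.00135361,
        0.00038813]), 'tau': array([-6.72769802e-04, -5.83315837e+01,  2.93422115e+01,  6.93632796e+00,
       -5.85034228e-03,  3.34490460e-05]), 'tool_pos': array([ 234.95476478, -632.32451676,  255.37191165]), 'tcp_rot': array([-2.16564322e-04, -1.76888775e-01,  9.84230500e-01,  7.98738451e-04]), 'wrist_force': array([-0.02499996, -0.08526122,  0.08437129]), 'torque': array([-0.00451523, -0.0020497 , -0.02988337]), 'finger_gap': 85.38051924794365}
scene [[482.27320354   0.         279.50577198]
 [  0.         482.27320354 191.76391856]
 [  0.           0.           1.        ]] [1186.93513726 -100.24577653  999.70730427] [0.71972663 0.22520426 0.20018313 0.6254625 ] ['color', 'intrinsics', 'position', 'rotation']
side [[394.18162748   0.         277.66076099]
 [  0.         394.18162748 208.14190013]
 [  0.           0.           1.        ]] [242.6313652  362.96092596 630.63719432] [-0.29417956 -0.11449757  0.33371836  0.88824588] ['color', 'intrinsics', 'position', 'rotation']
wrist [[326.79707253   0.         276.1678267 ]
 [  0.         326.79707253 208.06967302]
 [  0.           0.           1.        ]] [ 158.21570225 -660.48679947  373.1335275 ] [ 0.56322061 -0.09093286 -0.13199612  0.81061136] ['color', 'intrinsics', 'position', 'rotation']
```

View pics/scene0.png

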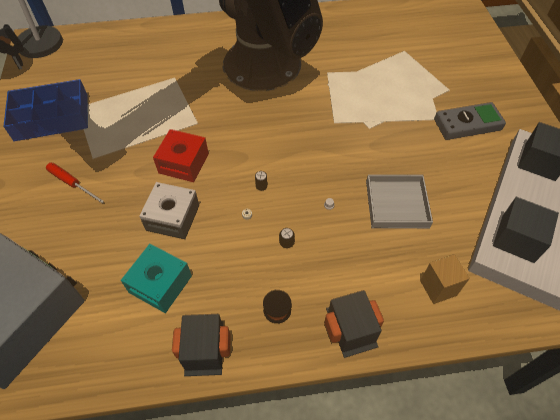

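View pics/side0.png

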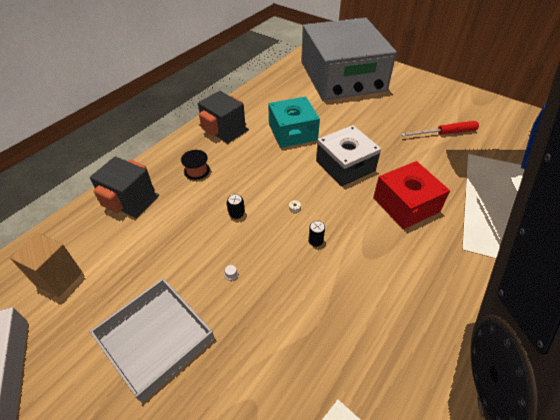

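View pics/wrist0.png

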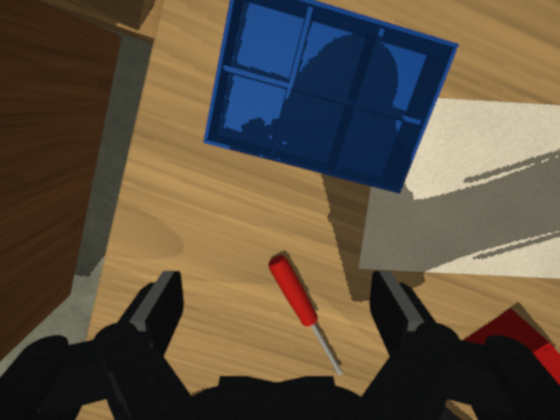

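Scene view: possible gauges are red at (180,155), aluminium with dark walls at (168,207) and teal at (155,277). The aluminium one matches the description. Possible cans are black cylinders at (261,180) and (287,237), plus a larger dark spool at (277,305) that isn't one. The knob is at (329,203), the socket at (247,213) and the tray at (399,201).

```bash
cat > h.py <<'E'
import numpy as np, cv2
from cell import arm, optics
from scipy.spatial.transform import Rotation as R
def rot(q): return R.from_quat([q[1],q[2],q[3],q[0]])
def ray(c,u,v):
    K=c["intrinsics"]; d=np.array([(u-K[0,2])/K[0,0],-(v-K[1,2])/K[1,1],-1.0])
    return rot(c["rotation"]).apply(d)
def on_plane(c,u,v,z):
    d=ray(c,u,v); p=np.array(c["position"]); return p+d*(z-p[2])/d[2]
def proj(c,P):
    p=rot(c["rotation"]).inv().apply(np.array(P)-c["position"]); K=c["intrinsics"]
    return K[0,0]*p[0]/-p[2]+K[0,2], K[1,1]*(-p[1])/-p[2]+K[1,2]
E
python3 - <<'E'
from h import *
for n,x0,y0,x1,y1 in(("scene",130,120,440,260),("side",80,110,460,400)):
    im=cv2.imread(f"pics/{n}0.png")[y0:y1,x0:x1]
    f=min(800/(x1-x0),600/(y1-y0)); 
    cv2.imwrite(f"pics/{n}0c.png",cv2.resize(im,None,fx=f,fy=f,interpolation=cv2.INTER_CUBIC)); print(f)
E
```

```text
2.5806451612903225
2.0689655172413794
```

View pics/scene0c.png

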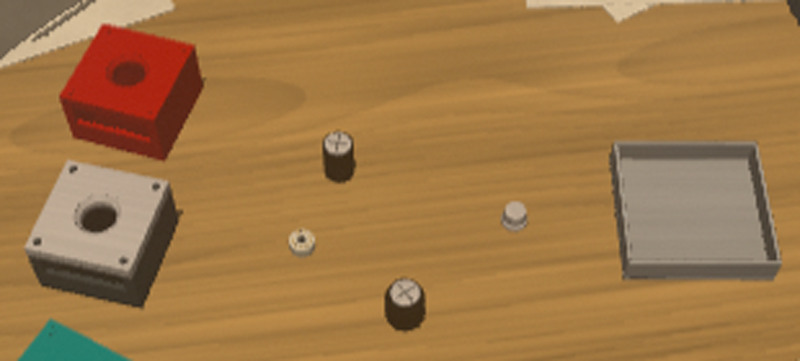

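View pics/side0c.png

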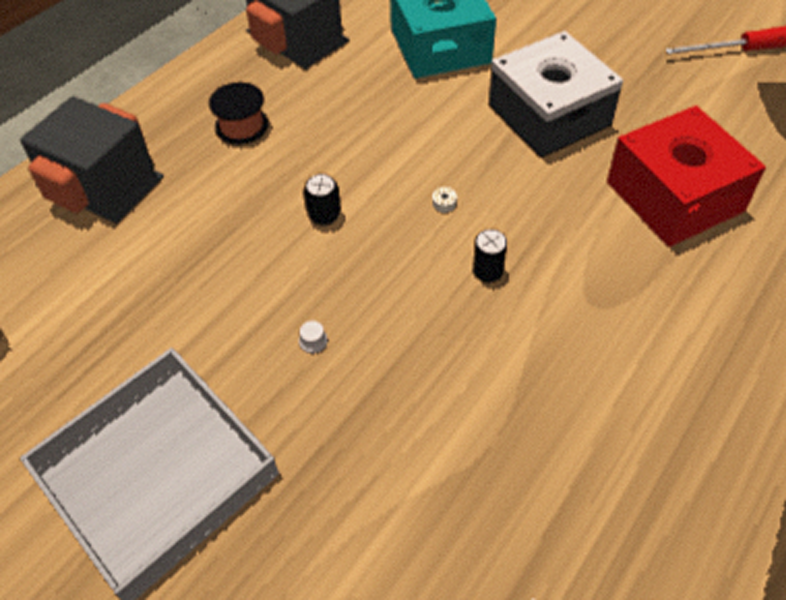

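The crops confirm the aluminium-on-dark gauge, with four screws and a bored plate. The nearer can, at (287,237), looks slightly barrelled. Next I measure.

```bash
cat > m.py <<'E'
from h import *
def bright(n,box,smax=70,vmin=110,k=1):
    c=optics.camera(n); im=c["color"]; x0,y0,x1,y1=box
    hsv=cv2.cvtColor(np.ascontiguousarray(im[y0:y1,x0:x1]),cv2.COLOR_RGB2HSV)
    m=((hsv[...,1]<smax)&(hsv[...,2]>vmin)).astype(np.uint8)
    cs,_=cv2.findContours(m,cv2.RETR_EXTERNAL,cv2.CHAIN_APPROX_NONE)
    return c,[(q+[x0,y0]).reshape(-1,2) for q in sorted(cs,key=cv2.contourArea,reverse=True)[:k]]
E
python3 - <<'E'
from m import *
def show(lbl,n,box,z,smax=70,vmin=110):
    c,q=bright(n,box,smax,vmin); q=q[0]
    (u,v),(a,b),_=cv2.minAreaRect(q.astype(np.float32))
    x,y,w,h=cv2.boundingRect(q.astype(np.int32)); 
    P=np.array([on_plane(c,*p,z) for p in q])[:,:2].astype(np.float32)
    (cx,cy),(wa,wb),ang=cv2.minAreaRect(P)
    print(lbl,n,"px",round(u,1),round(v,1),"xy",round(cx,1),round(cy,1),"size",round(wa,1),round(wb,1),"ang",round(ang,1), len(q))
for n,bx in (("scene",[(250,168,272,180),(276,226,298,242),(320,195,338,212),(238,205,256,222),(135,178,202,228),(360,168,436,234)]),
             ("side",[(305,217,330,235),(222,190,248,208),(220,260,242,282),(285,196,304,216),(314,122,384,170),(85,275,220,400)])):
    for l,b,z in zip(("A","B","knob","sock","gauge","tray"),bx,(45,45,18,12,66,30)):
        show(l,n,b,z)
E
```

```text
A scene px 260.5 175.5 xy 466.6 -54.1 size 22.6 21.7 ang 81.8 24
B scene px 286.5 233.5 xy 639.5 -14.4 size 25.1 23.6 ang 81.9 30
knob scene px 329.0 203.5 xy 555.1 103.2 size 19.5 27.2 ang 78.5 28
sock scene px 251.0 212.5 xy 550.3 -88.3 size 2.9 0.0 ang 174.0 2
gauge scene px 166.8 203.8 xy 532.7 -279.7 size 99.5 103.9 ang 67.7 147
tray scene px 400.0 198.5 xy 570.4 271.9 size 139.0 138.3 ang 81.8 205
A side px 317.0 226.0 xy 467.2 -55.1 size 26.9 24.3 ang 36.5 35
B side px 234.5 199.0 xy 639.3 -14.2 size 25.4 26.3 ang 3.3 32
knob side px 231.0 272.5 xy 544.0 108.5 size 21.7 31.9 ang 41.8 39
sock side px 293.9 206.0 xy 546.3 -94.7 size 23.2 30.9 ang 35.7 35
gauge side px 349.2 144.6 xy 529.0 -277.7 size 102.8 105.9 ang 66.9 130
tray side px 147.9 333.7 xy 569.3 272.3 size 139.7 140.1 ang 81.6 269
```

```bash
python3 - <<'E'
from m import *
for n,b in (("scene",(155,194,182,216)),("side",(338,134,366,154))):
    c=optics.camera(n); x0,y0,x1,y1=b
    g=cv2.cvtColor(np.ascontiguousarray(c["color"][y0:y1,x0:x1]),cv2.COLOR_RGB2GRAY)
    for t in(110,130,150):
        cs,_=cv2.findContours((g<t).astype(np.uint8),cv2.RETR_EXTERNAL,cv2.CHAIN_APPROX_NONE)
        q=max(cs,key=cv2.contourArea).reshape(-1,2)+[x0,y0]
        P=np.array([on_plane(c,*p,66) for p in q])[:,:2].astype(np.float32)
        print(n,t,cv2.fitEllipse(P), q.mean(0))
# plate corners
for n,b in (("scene",(135,178,202,228)),("side",(314,122,384,170))):
    c,q=bright(n,b); h=cv2.boxPoints(cv2.minAreaRect(np.array([on_plane(c,*p,66)[:2] for p in q[0]]).astype(np.float32))); print(n,h.round(1).tolist())
E
cat > to.py <<'E'
import sys
from h import *
# usage: to.py x y z [toolx_world_angle_deg]
s=arm.sense(); T=[float(a) for a in sys.argv[1:4]]
Rt=rot(s["tcp_rot"]); d=Rt.inv().apply(np.array(T)-s["tool_pos"])/25
M=Rt.as_matrix(); a=np.degrees(np.arctan2(M[1,0],M[0,0])); want=float(sys.argv[4]) if len(sys.argv)>4 else 180
t=-((want-a+180)%360-180)/6
print("t",round(s["time_s"],2),"pos",s["tool_pos"].round(1),"toolx",round(a,1),"tilt",round(np.degrees(np.arccos(-M[2,2])),2),"F",s["wrist_force"].round(1),"gap",round(s["finger_gap"],1))
print("shift units",d.round(3),"turn",round(t,2),"dist",round(np.linalg.norm(d)*25))
E
python3 to.py 466.9 -54.6 150
```

```text
scene 110 ((534.3357543945312, -279.036376953125), (28.517322540283203, 31.846004486083984), 179.05528259277344) [167.37837838 204.13513514]
scene 130 ((533.6843872070312, -278.76837158203125), (30.79935073852539, 32.73749923706055), 14.149370193481445) [167.40540541 204.        ]
scene 150 ((533.2955322265625, -280.2501525878906), (33.48273849487305, 39.33246612548828), 165.34669494628906) [166.67391304 203.60869565]
side 110 ((527.6103515625, -273.5782775878906), (24.08499526977539, 29.08325958251953), 113.43721008300781) [348.5 145.4]
side 130 ((528.5386352539062, -274.0145568847656), (26.947467803955078, 29.88641929626465), 109.58319854736328) [348.67741935 145.22580645]
side 150 ((528.7057495117188, -274.2444152832031), (27.55984878540039, 31.832162857055664), 104.73844146728516) [348.47058824 145.17647059]
scene [[465.79998779296875, -306.20001220703125], [561.9000244140625, -345.3999938964844], [599.5999755859375, -252.89999389648438], [503.3999938964844, -213.8000030517578]]
side [[463.3999938964844, -305.79998779296875], [558.9000244140625, -345.29998779296875], [598.0, -250.6999969482422], [502.5, -211.1999969482422]]
t 0.95 pos [ 235.1 -632.7  256.3] toolx -159.6 tilt 0.0 F [ 0.1  0.2 -0.7] gap 85.6
shift units [-16.745  18.447   4.253] turn 3.4 dist 632
```

```bash
python3 -m jog '[-0.6,0.7,0,0.2, -1.6,1.8,0,0.7, -2.7,3,0,1.2, -3.8,4.2,0,1.7, -4.9,5.4,0,2.2, -6,6.6,0,2.7, -7.1,7.8,0,3.1, -8.2,9,0,3.4]' 60 30; python3 to.py 466.9 -54.6 150
```

```text
time_s: 1.62
tool_pos: [349.1, -348.7, 256.6]
tcp_rot: [0.0, 0.001, 1.0, -0.0]
wrist_force: [1.5, 1.4, 0.4]
finger_gap: 59.6
t 1.62 pos [ 349.1 -348.7  256.6] toolx 179.8 tilt 0.05 F [1.5 1.4 0.4] gap 59.6
shift units [-4.674 11.778  4.262] turn -0.03 dist 334
```

```bash
python3 -m jog '[-0.5,1.3,0.5,0, -1.1,2.8,1,0, -1.7,4.3,1.6,0, -2.3,5.8,2.2,0, -2.9,7.3,2.7,0, -3.5,8.8,3.2,0, -4.1,10.4,3.6,0, -4.4,11.2,4,0]'; python3 - <<'E'
from h import *
c=optics.camera("wrist"); cv2.imwrite("pics/w1.png",c["color"][:,:,::-1]); print(c["position"],arm.sense()["tool_pos"]); print(proj(c,[466.9,-54.6,45]))
E
```

```text
time_s: 2.28
tool_pos: [461.2, -66.2, 156.8]
tcp_rot: [0.001, 0.001, 1.0, -0.0]
wrist_force: [1.5, -0.7, 0.9]
finger_gap: 59.9
[378.98913719 -65.70289625 274.21622267] [461.93275097 -64.039277   154.7074531 ]
(np.float64(291.10209672391693), np.float64(221.58611836324366))
```

View pics/w1.png

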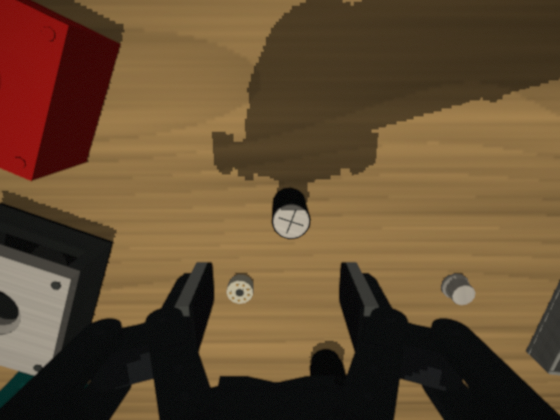

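The can top sits at (291,221) in the wrist view, against a predicted (291,221.6), so A's position holds. Its sides look straight. Descending now.

```bash
python3 to.py 467 -54.6 45.5; python3 -m jog '[-0.2,0.38,0.3,0, -0.2,0.38,1,0, -0.2,0.38,1.9,0, -0.2,0.38,2.8,0, -0.2,0.38,3.6,0, -0.2,0.38,4.2,0, -0.2,0.38,4.37,0, -0.2,0.38,4.37,0]' ; python3 to.py 467 -54.6 45.5;
```

```text
t 2.33 pos [461.9 -64.  154.7] toolx 180.0 tilt 0.06 F [ 1.1  4.3 -2.4] gap 60.0
shift units [-0.198  0.377  4.369] turn -0.01 dist 110
time_s: 3.0
tool_pos: [466.4, -54.8, 44.6]
tcp_rot: [-0.001, 0.0, 1.0, -0.0]
wrist_force: [-0.2, -0.1, -0.7]
finger_gap: 59.8
t 3.0 pos [466.4 -54.8  44.6] toolx 180.0 tilt 0.08 F [-0.2 -0.1 -0.7] gap 59.8
shift units [-0.022  0.007 -0.035] turn -0.01 dist 1
```

```bash
python3 -m jog '[0,0,0,0, 0,0,0,0, 0,0,0,0, 0,0,0,0, 0,0,0,0, 0,0,0,0]' 20 30;  python3 -m jog '[0,0,0,0, 0,0,0,0]' ;python3 - <<'E'
from h import *
for n in ("side","wrist"):
    c=optics.camera(n); im=c["color"][:,:,::-1]
    if n=="side": im=cv2.resize(im[150:330,230:430],None,fx=3,fy=3,interpolation=cv2.INTER_CUBIC)
    cv2.imwrite(f"pics/{n}2.png",im)
E
```

```text
time_s: 3.5
tool_pos: [467.2, -54.6, 45.7]
tcp_rot: [0.0, 0.0, 1.0, -0.0]
wrist_force: [-1.2, 0.5, 7.3]
finger_gap: 27.8
time_s: 3.67
tool_pos: [467.5, -54.5, 46.3]
tcp_rot: [0.001, 0.0, 1.0, 0.0]
wrist_force: [-0.3, -0.4, -0.2]
finger_gap: 28.3
```

View pics/side2.png

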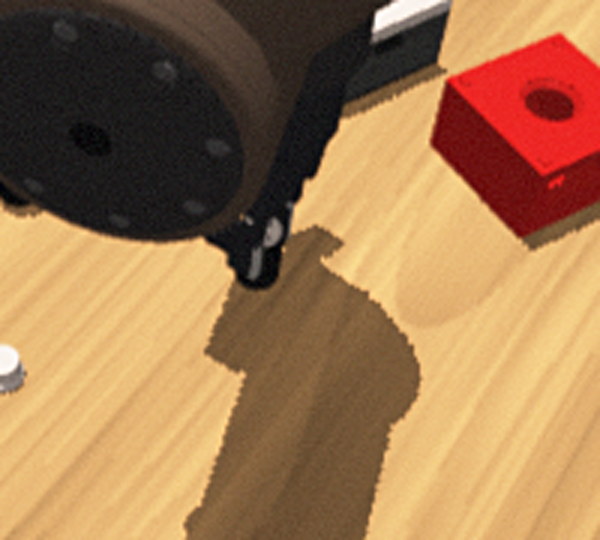

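Gap 28.3 mm, so the can is held and nominally the 30 mm one. Lift and carry it over the gauge.

```bash
python3 to.py 531 -278.5 165; python3 -m jog '[0,0,-0.5,0, 0,0,-1.3,0, 0,0,-2.3,0, 0,0,-3.3,0, -0.1,-0.4,-4.1,0, -0.4,-1.2,-4.6,0, -0.7,-2.2,-4.7,0, -1,-3.4,-4.7,0]' - 40;python3 -m jog '[-0.4,-1.2,0,0, -0.7,-2.4,0,0, -1,-3.6,0,0, -1.3,-4.6,0,0, -1.5,-5.3,0,0, -1.57,-5.5,0,0, -1.57,-5.5,0,0]';python3 to.py 531 -278.5 165
```

```text
t 3.77 pos [467.2 -54.6  45.9] toolx 180.0 tilt 0.07 F [-0.9 -0.9 -0.9] gap 28.0
shift units [-2.56  -8.955 -4.76 ] turn -0.0 dist 261
time_s: 4.43
tool_pos: [493.1, -139.9, 165.1]
tcp_rot: [0.002, -0.001, 1.0, 0.0]
wrist_force: [0.4, 0.9, -0.6]
finger_gap: 27.8
time_s: 5.02
tool_pos: [532.3, -278.4, 164.5]
tcp_rot: [0.002, 0.0, 1.0, 0.0]
wrist_force: [0.0, 0.9, -0.7]
finger_gap: 27.6
t 5.02 pos [ 532.3 -278.4  164.5] toolx 180.0 tilt 0.19 F [ 0.   0.9 -0.7] gap 27.6
shift units [ 0.052 -0.003 -0.022] turn -0.01 dist 1
```

```bash
python3 -m jog '[0.03,0,0,0, 0.03,0,0.5,0, 0.03,0,0.9,0, 0.03,0,1.2,0, 0.03,0,1.2,0]' ; python3 - <<'E'
from h import *
print(arm.sense()["tool_pos"])
for n,(a,b,w,h) in (("scene",(120,150,100,90)),("side",(290,60,120,120)),("wrist",(0,0,560,420))):
    c=optics.camera(n); im=c["color"][:,:,::-1][b:b+h,a:a+w]; f=min(6,800/w)
    cv2.imwrite(f"pics/{n}3.png",cv2.resize(im,None,fx=min(f,600/h),fy=min(f,600/h),interpolation=cv2.INTER_CUBIC)); print(n,min(f,600/h),proj(c,[531,-278.5,66]))
E
```

```text
time_s: 5.43
tool_pos: [530.5, -277.2, 132.6]
tcp_rot: [0.0, -0.0, 1.0, 0.001]
wrist_force: [-0.6, -0.3, -0.7]
finger_gap: 27.9
[ 530.48733571 -277.21721953  132.5722992 ]
scene 6 (np.float64(167.7279117420417), np.float64(202.82069846021992))
side 5.0 (np.float64(348.427363294482), np.float64(143.62609329459886))
wrist 1.4285714285714286 (np.float64(274.410480271146), np.float64(237.478086537526))
```

View pics/scene3.png

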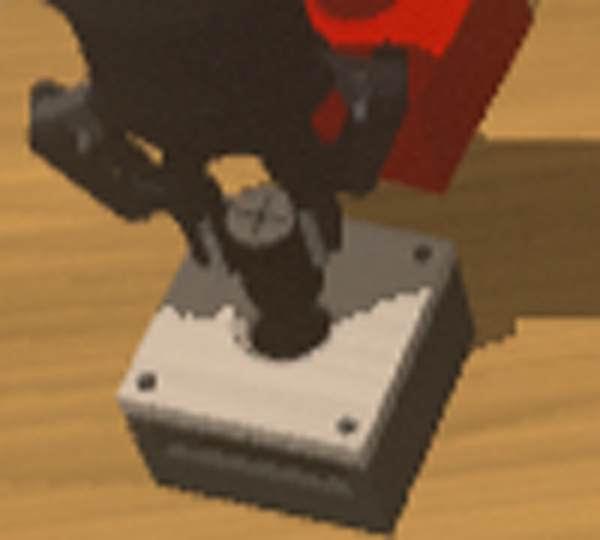

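View pics/side3.png

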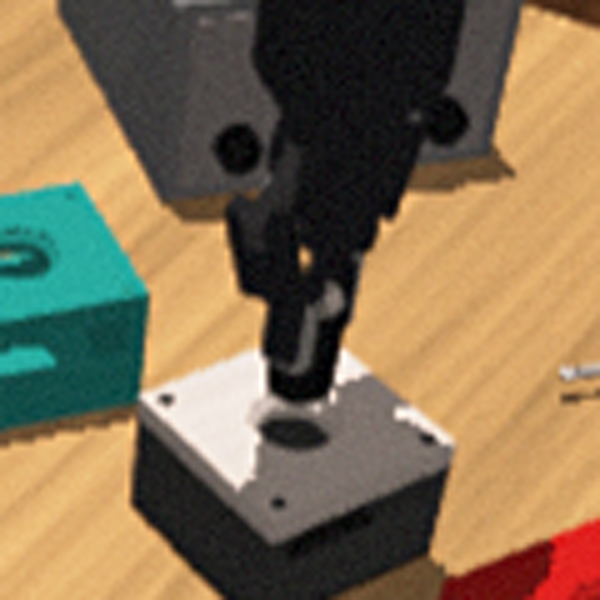

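View pics/wrist3.png

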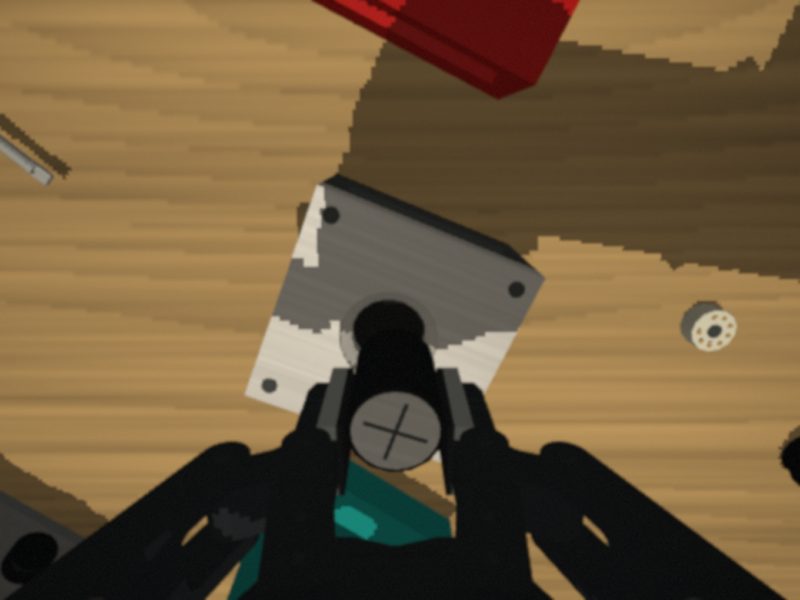

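```bash
python3 - <<'E'
from h import *
f=1.4286
def scr(c,pts,boxr,scale,off):
    im=cv2.cvtColor(c["color"],cv2.COLOR_RGB2GRAY).astype(float); out=[]
    for x,y in pts:
        u,v=x/scale+off[0],y/scale+off[1]; u0,v0=int(round(u)),int(round(v)); r=boxr
        p=im[v0-r:v0+r+1,u0-r:u0+r+1]; w=np.clip(np.median(p)-15-p,0,None); yy,xx=np.mgrid[-r:r+1,-r:r+1]
        out.append((u0+(w*xx).sum()/w.sum(),v0+(w*yy).sum()/w.sum()))
    return out
c=optics.camera("wrist"); q=scr(c,[(331,214),(516,289),(269,385)],8,f,(0,0)); print(q)
P=[on_plane(c,*p,66)[:2] for p in q]; print(np.round(P,1), "ctr",(P[1]+P[2])/2, np.linalg.norm(P[0]-P[1]),np.linalg.norm(P[0]-P[2]))
c0=optics.camera("scene"); im0=cv2.imread("pics/scene0.png")[:,:,::-1]; c0=dict(c0,color=np.ascontiguousarray(im0))
q=scr(c0,[(72,168),(156,186),(37,241),(123,260)],2,2.5806,(130,120)); P=[on_plane(c0,*p,66)[:2] for p in q]; print(np.round(q,1).tolist(),np.round(P,1).tolist(),"ctr",np.mean(P,0))
s0=optics.camera("side"); im0=cv2.imread("pics/side0.png")[:,:,::-1]; s0=dict(s0,color=np.ascontiguousarray(im0))
q=scr(s0,[(497,70),(563,38),(613,77),(550,106)],2,2.069,(80,110)); P=[on_plane(s0,*p,66)[:2] for p in q]; print(np.round(q,1).tolist(),np.round(P,1).tolist(),"ctr",np.mean(P,0))
t=arm.sense()["tool_pos"]; print(t)
for n,c,s,o in(("wrist",c,f,(0,0)),("scene",c0,6,(120,150)),("side",s0,5,(290,60))):
    for z in(0,45): 
        p=proj(c,[t[0],t[1],t[2]-45.8+z]); print(n,z,np.round((np.array(p)-o)*s,1))
E
```

```text
[(np.float64(231.64428772919604), np.float64(149.28744710860366)), (np.float64(361.3795705165409), np.float64(201.445153801509)), (np.float64(188.59364427259547), np.float64(268.56863218946353))]
[[ 477.2 -302.9]
 [ 508.1 -226.8]
 [ 553.3 -333.7]] ctr [ 530.73685277 -280.26534715] 82.16345135074125 82.12461676793968
[[157.9, 185.1], [190.0, 191.9], [144.0, 213.2], [177.3, 220.6]] [[476.1, -301.5], [507.0, -226.1], [552.3, -332.7], [583.3, -257.1]] ctr [ 529.69208356 -279.35707947]
[[318.6, 145.6], [352.0, 127.7], [375.2, 147.1], [345.4, 160.4]] [[580.8, -233.6], [553.4, -333.5], [477.6, -302.8], [508.2, -226.1]] ctr [ 529.96816258 -274.01032706]
[ 532.00629867 -278.34705877  135.0332158 ]
wrist 0 [392.7 364.6]
wrist 45 [392.1 434. ]
scene 0 [274.9 285.2]
scene 45 [250.6 216.4]
side 0 [296.8 375.7]
side 45 [310.7 289.8]
```

```bash
python3 - <<'E'
from h import *
for k in range(2):
    c=optics.camera("scene"); s=arm.sense(); print(s["tool_pos"],s["time_s"],c["position"])
g=cv2.cvtColor(c["color"],cv2.COLOR_RGB2HSV)[150:240,120:220]
m=((g[...,1]<110)&(g[...,2]>75)).astype(np.uint8)[28:45,35:54]
cs,_=cv2.findContours(m,0,1); q=max(cs,key=cv2.contourArea).reshape(-1,2)+[155,178]
print(q.min(0),q.max(0),q.mean(0)); z=s["tool_pos"][2]-.8
print(on_plane(c,*((q.min(0)+q.max(0))/2),z), z)
cv2.imwrite("pics/s4.png",cv2.resize(c["color"][170:220,140:190,::-1],None,fx=12,fy=12,interpolation=cv2.INTER_NEAREST))
w=optics.camera("wrist"); cv2.imwrite("pics/w4.png",w["color"][180:380,180:380,::-1].repeat(3,0).repeat(3,1))
E
```

```text
[ 531.95504114 -278.37960063  134.96441237] 5.7833 [1186.93513726 -100.24577653  999.70730427]
[ 531.91021351 -278.4015404   134.91467567] 5.8333 [1186.93513726 -100.24577653  999.70730427]
[156 181] [167 190] [161.625 185.375]
[ 530.26907784 -278.94402967  134.11467567] 134.114675666707
```

View pics/s4.png

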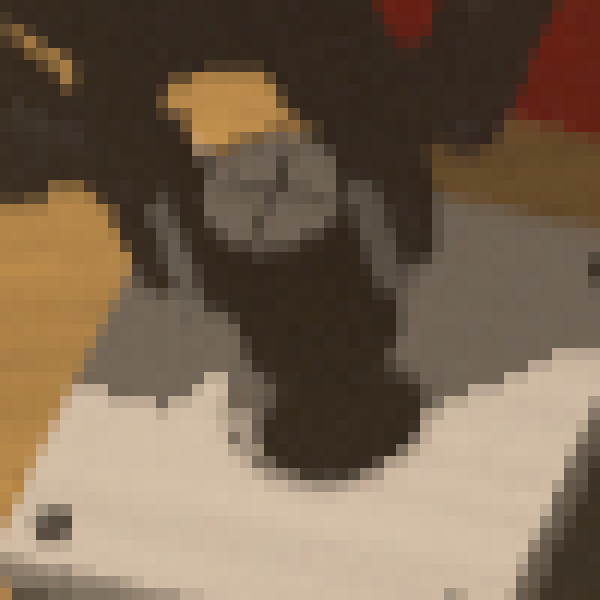

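View pics/w4.png

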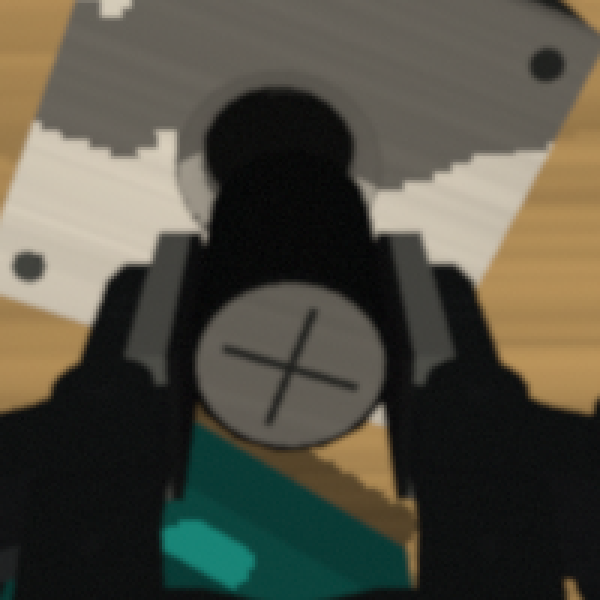

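Screw-hole diagonals put the bore at about (530.5, -279.8). The held can's top sits about (-1, +1) mm off the TCP, so I shift the tool roughly -2.5 mm in y. Then I lower slowly and watch the force.

```bash
python3 to.py 531.5 -280.9 112; python3 -m jog '[0.01,-0.1,0,0, 0.01,-0.1,0.2,0, 0.01,-0.1,0.5,0, 0.01,-0.1,0.8,0, 0.01,-0.1,0.9,0, 0.01,-0.1,0.9,0]'; python3 to.py 531.5 -280.9 106;  python3 - <<'E'
from h import *
w=optics.camera("wrist"); cv2.imwrite("pics/w5.png",w["color"][180:380,180:380,::-1].repeat(3,0).repeat(3,1))
E
```

```text
t 5.88 pos [ 531.8 -278.4  134.8] toolx 180.0 tilt 0.23 F [ 0.1 -0.9 -0.5] gap 27.8
shift units [ 0.017 -0.1    0.912] turn -0.01 dist 23
time_s: 6.38
tool_pos: [530.8, -280.7, 110.8]
tcp_rot: [0.001, 0.0, 1.0, 0.001]
wrist_force: [-0.9, -0.4, -0.8]
finger_gap: 28.1
t 6.38 pos [ 530.8 -280.7  110.8] toolx 180.0 tilt 0.11 F [-0.9 -0.4 -0.8] gap 28.1
shift units [-0.026 -0.007  0.192] turn -0.01 dist 5
```

View pics/w5.png

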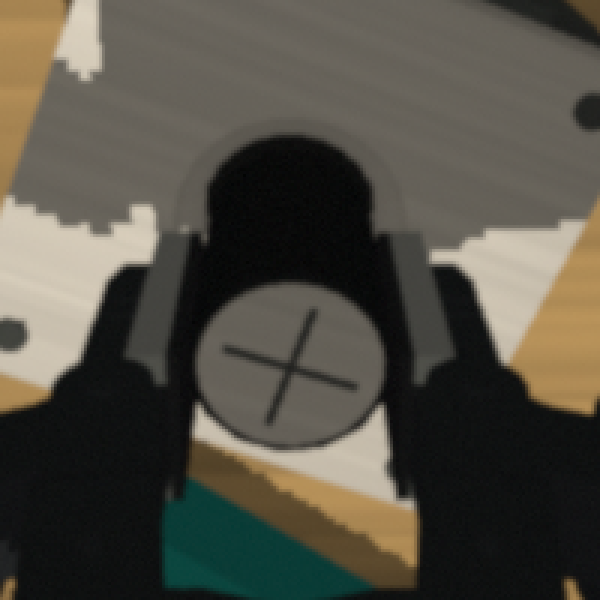

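Bore edges run 208 to 372, centred at 290, and the can is also centred at 290, so y is aligned. Lowering into the mouth.

```bash
python3 -m jog '[0,0,0.08,0, 0,0,0.16,0, 0,0,0.24,0, 0,0,0.3,0]'; python3 to.py 531.5 -280.9 98
```

```text
time_s: 6.77
tool_pos: [531.3, -280.8, 103.8]
tcp_rot: [0.001, 0.0, 1.0, 0.0]
wrist_force: [0.7, -0.2, -0.2]
finger_gap: 27.6
t 6.77 pos [ 531.3 -280.8  103.8] toolx 180.0 tilt 0.14 F [ 0.7 -0.2 -0.2] gap 27.6
shift units [-0.009 -0.004  0.233] turn -0.01 dist 6
```

```bash
python3 -m jog '[0,0,0.06,0, 0,0,0.12,0, 0,0,0.18,0, 0,0,0.24,0]'; python3 -m jog '[0,0,0.04,0, 0,0,0.08,0, 0,0,0.12,0, 0,0,0.16,0]'; python3 to.py 531.5 -280.9 94; python3 - <<'E'
from h import *
c=optics.camera("side"); cv2.imwrite("pics/s6.png",cv2.resize(c["color"][60:180,290:410,::-1],None,fx=5,fy=5,interpolation=cv2.INTER_CUBIC))
c=optics.camera("scene"); cv2.imwrite("pics/sc6.png",cv2.resize(c["color"][150:240,120:220,::-1],None,fx=6,fy=6,interpolation=cv2.INTER_CUBIC))
E
```

```text
time_s: 7.1
tool_pos: [531.3, -280.8, 97.7]
tcp_rot: [0.001, 0.0, 1.0, 0.0]
wrist_force: [-0.3, -0.2, -1.0]
finger_gap: 27.6
time_s: 7.43
tool_pos: [531.4, -280.8, 93.6]
tcp_rot: [0.001, 0.0, 1.0, 0.0]
wrist_force: [0.1, -0.3, -0.9]
finger_gap: 27.5
t 7.43 pos [ 531.4 -280.8   93.6] toolx 180.0 tilt 0.15 F [ 0.1 -0.3 -0.9] gap 27.5
shift units [-0.006 -0.004 -0.014] turn -0.01 dist 0
```

View pics/s6.png

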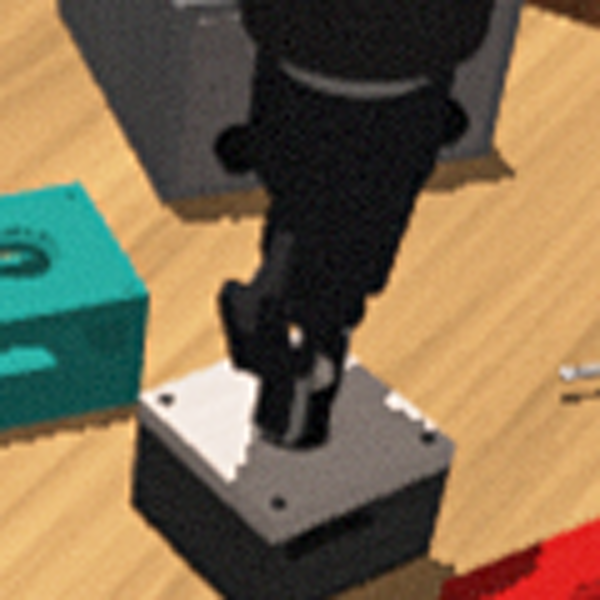

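View pics/sc6.png

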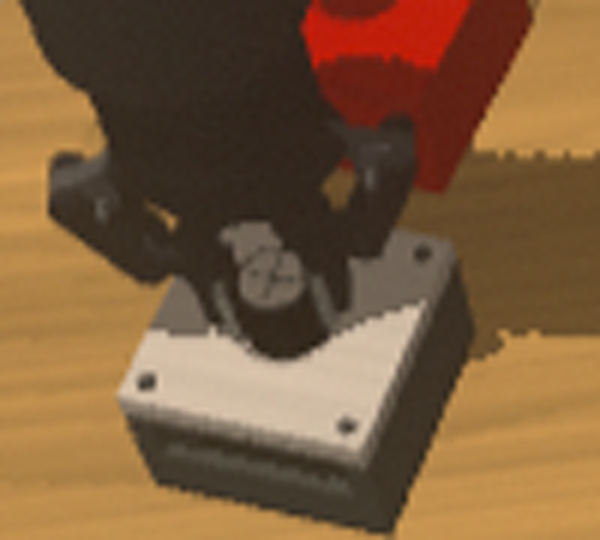

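The can is 18 mm deep with no force, past the 13 mm stop, so A is sound. Release.

```bash
python3 -m jog '[0,0,0,0, 0,0,0,0, 0,0,0,0, 0,0,0,0, 0,0,0,0, 0,0,0,0]' 60;  python3 -m jog '[0,0,-0.4,0, 0,0,-1.2,0, 0,0,-2,0, 0,0,-2.6,0, 0,0,-2.8,0, 0,0,-2.8,0]' ; python3 - <<'E'
from h import *
c=optics.camera("side"); cv2.imwrite("pics/s7.png",cv2.resize(c["color"][60:180,290:410,::-1],None,fx=5,fy=5,interpolation=cv2.INTER_CUBIC))
c=optics.camera("wrist"); cv2.imwrite("pics/w7.png",c["color"][100:400,130:430,::-1].repeat(2,0).repeat(2,1))
E
python3 to.py 639.4 -14.3 165
```

```text
time_s: 8.03
tool_pos: [531.3, -280.8, 93.6]
tcp_rot: [0.001, 0.0, 1.0, 0.0]
wrist_force: [0.3, -0.1, 0.3]
finger_gap: 60.0
time_s: 8.53
tool_pos: [532.0, -281.1, 165.7]
tcp_rot: [0.003, 0.0, 1.0, -0.0]
wrist_force: [0.8, -0.0, -0.4]
finger_gap: 60.3
t 8.63 pos [ 530.8 -280.6  163.3] toolx 180.0 tilt 0.14 F [-0.5  0.7  0.6] gap 60.3
shift units [-4.336 10.658 -0.045] turn -0.01 dist 288
```

View pics/w7.png

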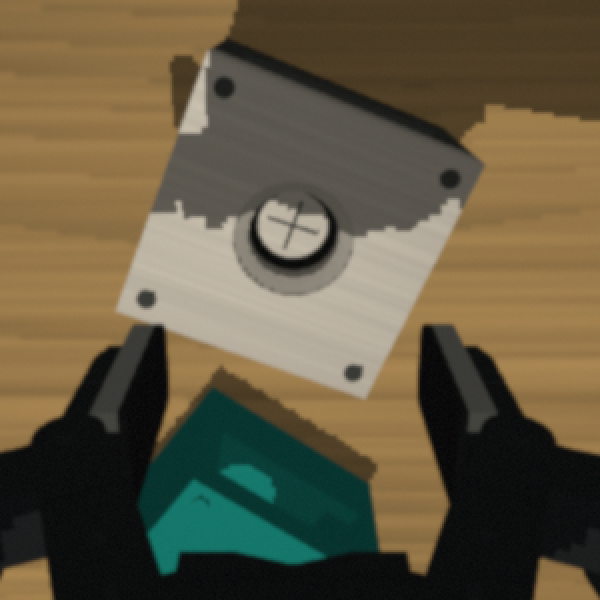

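View pics/s7.png

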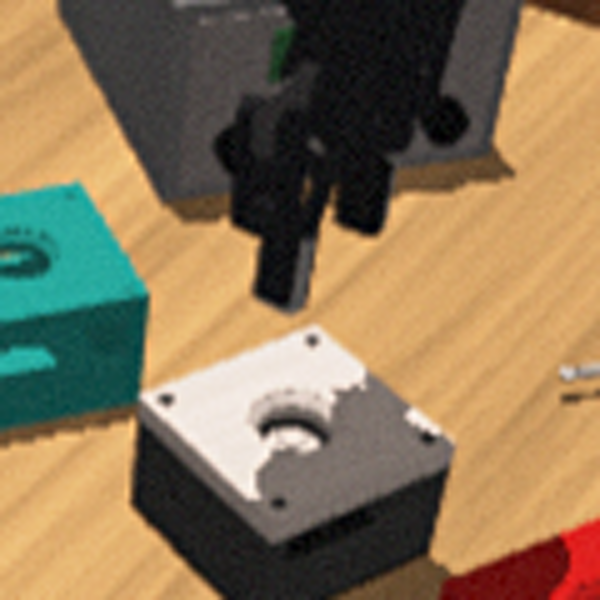

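```bash
python3 - <<'E'
from h import *
c=optics.camera("wrist")
for z in(49,60,70): print(z,(np.array(proj(c,[530.7,-280.0,z]))-[130,100])*2)
E
python3 -m jog '[-0.4,1,0,0, -0.9,2.3,0,0, -1.5,3.7,0,0, -2.1,5.2,0,0, -2.7,6.7,0,0, -3.3,8.1,0,0, -3.8,9.4,0,0, -4.05,10,0,0]'; python3 to.py 639.4 -14.3 165;  python3 - <<'E'
from h import *
c=optics.camera("wrist"); cv2.imwrite("pics/w8.png",c["color"][:,:,::-1]); print(proj(c,[639.4,-14.3,45]))
E
```

```text
49 [292.70382066 226.58225524]
60 [292.74685972 236.77743386]
70 [292.78943218 246.86208321]
time_s: 9.35
tool_pos: [632.7, -27.2, 161.8]
tcp_rot: [-0.0, -0.001, 1.0, 0.001]
wrist_force: [1.2, -0.5, 0.4]
finger_gap: 60.0
t 9.35 pos [632.7 -27.2 161.8] toolx -179.9 tilt 0.06 F [ 1.2 -0.5  0.4] gap 60.0
shift units [-0.268  0.515 -0.127] turn 0.01 dist 15
(np.float64(292.2857210429706), np.float64(220.92280926122135))
```

View pics/w8.png

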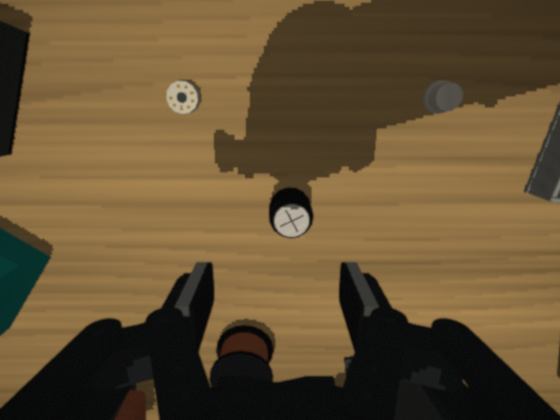

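A's top at (294,227) matches the z=49 prediction of (293,227), so it is standing on the pocket floor. B's top is within 1 px of prediction, and it bulges visibly. Descending on B.

```bash
python3 to.py 639.3 -14.6 45.8; python3 -m jog '[-0.26,0.5,0.3,0, -0.26,0.5,1,0, -0.26,0.5,1.9,0, -0.26,0.5,2.8,0, -0.26,0.5,3.7,0, -0.26,0.5,4.4,0, -0.26,0.5,4.64,0, -0.26,0.5,4.64,0]' ; python3 to.py 639.3 -14.6 45.8; python3 -m jog '[0,0,0,0, 0,0,0,0, 0,0,0,0, 0,0,0,0, 0,0,0,0, 0,0,0,0]' 20 40;  python3 -m jog '[0,0,0,0, 0,0,0,0]'; python3 to.py 530.9 -280.8 165
```

```text
t 9.4 pos [633.4 -26.3 161.8] toolx -179.9 tilt 0.06 F [1.8 0.7 0.8] gap 59.9
shift units [-0.237  0.462  4.639] turn 0.02 dist 117
time_s: 10.07
tool_pos: [638.2, -14.4, 43.1]
tcp_rot: [-0.002, -0.001, 1.0, -0.0]
wrist_force: [0.1, 0.7, 0.2]
finger_gap: 60.2
t 10.07 pos [638.2 -14.4  43.1] toolx -179.9 tilt 0.27 F [0.1 0.7 0.2] gap 60.2
shift units [-0.043 -0.009 -0.108] turn 0.02 dist 3
time_s: 10.57
tool_pos: [638.7, -14.3, 43.9]
tcp_rot: [-0.002, -0.001, 1.0, 0.0]
wrist_force: [0.4, 0.3, 3.0]
finger_gap: 34.5
time_s: 10.73
tool_pos: [638.7, -14.2, 44.2]
tcp_rot: [-0.001, -0.001, 1.0, 0.0]
wrist_force: [-0.1, 0.2, -0.7]
finger_gap: 34.5
t 10.73 pos [638.7 -14.2  44.2] toolx -179.9 tilt 0.17 F [-0.1  0.2 -0.7] gap 34.5
shift units [  4.349 -10.653  -4.823] turn 0.02 dist 312
```

The gap is 34.5 mm against 28 for A, consistent with 36 mm swollen. It still needs testing in the bore, so carry it there.

```bash
python3 -m jog '[0,0,-0.5,0, 0,0,-1.3,0, 0,0,-2.3,0, 0,0,-3.3,0, 0.2,-0.4,-4.1,0, 0.6,-1.4,-4.7,0, 1,-2.6,-4.8,0, 1.5,-3.8,-4.8,0]';python3 to.py 530.9 -280.8 165
```

```text
time_s: 11.4
tool_pos: [602.5, -109.8, 167.1]
tcp_rot: [0.0, -0.002, 1.0, 0.0]
wrist_force: [-0.1, -0.4, -0.5]
finger_gap: 34.4
t 11.4 pos [ 602.5 -109.8  167.1] toolx -179.8 tilt 0.06 F [-0.1 -0.4 -0.5] gap 34.4
shift units [ 2.892 -6.829  0.078] turn 0.04 dist 185
```

```bash
python3 -m jog '[0.5,-1.2,0,0, 1,-2.5,0,0, 1.5,-3.8,0,0, 2,-5,0,0, 2.4,-6,0,0, 2.75,-6.8,0.3,0, 2.8,-6.9,0.8,0, 2.8,-6.9,1,0]'; python3 to.py 531.4 -280.8 112
```

```text
time_s: 12.07
tool_pos: [531.8, -283.7, 141.6]
tcp_rot: [0.0, -0.001, 1.0, 0.001]
wrist_force: [0.3, 0.3, -1.5]
finger_gap: 34.3
t 12.07 pos [ 531.8 -283.7  141.6] toolx -179.9 tilt 0.06 F [ 0.3  0.3 -1.5] gap 34.3
shift units [0.017 0.117 1.183] turn 0.01 dist 30
```

```bash
python3 -m jog '[0.01,0.11,0,0, 0.01,0.11,0.3,0, 0.01,0.11,0.7,0, 0.01,0.11,1.0,0, 0.01,0.11,1.15,0, 0.01,0.11,1.15,0]'; python3 to.py 531.4 -280.8 97;  python3 - <<'E'
from h import *
w=optics.camera("wrist"); cv2.imwrite("pics/w9.png",w["color"][180:380,180:380,::-1].repeat(3,0).repeat(3,1))
E
```

```text
time_s: 12.57
tool_pos: [531.1, -280.4, 111.5]
tcp_rot: [-0.001, -0.001, 1.0, 0.001]
wrist_force: [0.3, -0.1, -0.8]
finger_gap: 34.4
t 12.57 pos [ 531.1 -280.4  111.5] toolx -179.9 tilt 0.14 F [ 0.3 -0.1 -0.8] gap 34.4
shift units [-0.012 -0.019  0.579] turn 0.02 dist 14
```

View pics/w9.png

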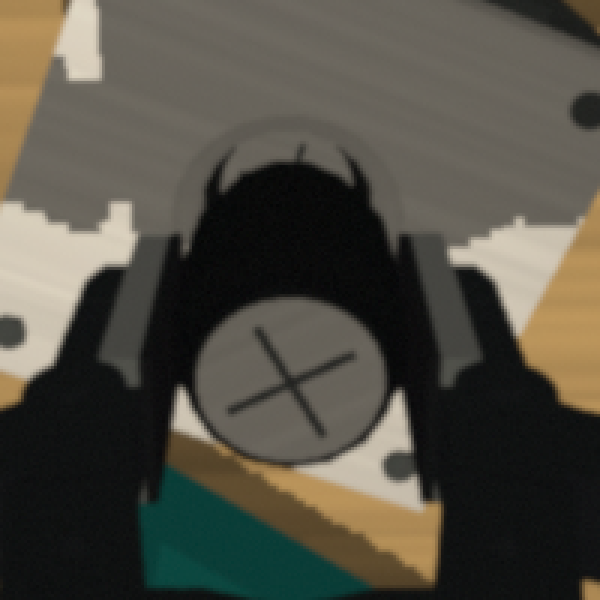

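```bash
python3 - <<'E'
from h import *
c=optics.camera("wrist"); s=arm.sense(); t=s["tool_pos"]; print(t,s["wrist_force"])
f=lambda x,y,z: on_plane(c,x/3+179.7,y/3+179.7,z)[:2]
a=f(588,110,66);b=f(9,331,66); print("bore",(a+b)/2)
print("canB",f(291,380,t[2]+.8)); print("canA-like",f(290,365,t[2]-.8))
E
```

```text
[ 531.74423612 -280.75212354  112.66485297] [ 0.09349235 -0.22012744 -0.21657989]
bore [ 531.40918156 -280.52564695]
canB [ 531.61438563 -279.94172059]
canA-like [ 530.27815518 -280.08209187]
```

B is within 0.6 mm of the bore axis. Lowering in small steps.

```bash
python3 -m jog '[0,-0.01,0.1,0, 0,-0.01,0.2,0, 0,-0.01,0.3,0, 0,-0.01,0.36,0]'; python3 -m jog '[0,0,0.04,0, 0,0,0.08,0, 0,0,0.12,0]'; python3 to.py 531.4 -280.8 97
```

```text
time_s: 13.0
tool_pos: [531.6, -281.0, 103.4]
tcp_rot: [-0.0, -0.001, 1.0, 0.0]
wrist_force: [-0.4, 0.3, -0.1]
finger_gap: 34.6
time_s: 13.25
tool_pos: [531.7, -281.1, 100.3]
tcp_rot: [-0.0, -0.001, 1.0, 0.0]
wrist_force: [0.5, -0.0, -0.4]
finger_gap: 34.1
t 13.25 pos [ 531.7 -281.1  100.3] toolx -179.9 tilt 0.06 F [ 0.5 -0.  -0.4] gap 34.1
shift units [0.01  0.011 0.134] turn 0.01 dist 3
```

```bash
python3 -m jog '[0,0,0.04,0, 0,0,0.08,0]'; python3 -m jog '[0,0,0.03,0, 0,0,0.06,0]';python3 -m jog '[0,0,0.03,0, 0,0,0.03,0]'; python3 to.py 531.4 -280.8 97
```

```text
time_s: 13.42
tool_pos: [531.4, -281.1, 98.7]
tcp_rot: [-0.0, -0.001, 1.0, 0.0]
wrist_force: [-3.7, 0.5, 3.3]
finger_gap: 34.0
time_s: 13.58
tool_pos: [530.9, -281.1, 97.3]
tcp_rot: [-0.001, -0.001, 1.0, 0.0]
wrist_force: [-4.6, 1.5, 6.6]
finger_gap: 34.3
time_s: 13.75
tool_pos: [530.5, -281.0, 96.6]
tcp_rot: [-0.001, -0.001, 1.0, 0.001]
wrist_force: [-3.9, 1.8, 4.5]
finger_gap: 34.3
t 13.75 pos [ 530.5 -281.    96.6] toolx -179.9 tilt 0.14 F [-3.9  1.8  4.5] gap 34.3
shift units [-0.036  0.008 -0.017] turn 0.01 dist 1
```

Contact at about 13 mm. One more small push to confirm it sticks.

```bash
python3 -m jog '[0.02,0,0.04,0, 0.02,0,0.07,0]';python3 -m jog '[0,0,0.04,0, 0,0,0.04,0]'; python3 to.py 531.4 -280.8 97;  python3 - <<'E'
from h import *
w=optics.camera("scene"); cv2.imwrite("pics/sc10.png",cv2.resize(w["color"][150:240,120:220,::-1],None,fx=6,fy=6,interpolation=cv2.INTER_CUBIC))
E
```

```text
time_s: 13.92
tool_pos: [530.2, -281.0, 95.8]
tcp_rot: [-0.001, -0.001, 1.0, 0.0]
wrist_force: [-6.8, 5.4, 17.5]
finger_gap: 34.5
time_s: 14.08
tool_pos: [530.2, -280.9, 95.8]
tcp_rot: [-0.001, -0.001, 1.0, 0.0]
wrist_force: [-5.0, 3.7, 11.5]
finger_gap: 34.3
t 14.08 pos [ 530.2 -280.9   95.8] toolx -179.9 tilt 0.07 F [-5.   3.7 11.5] gap 34.3
shift units [-0.047  0.003 -0.048] turn 0.02 dist 2
```

View pics/sc10.png

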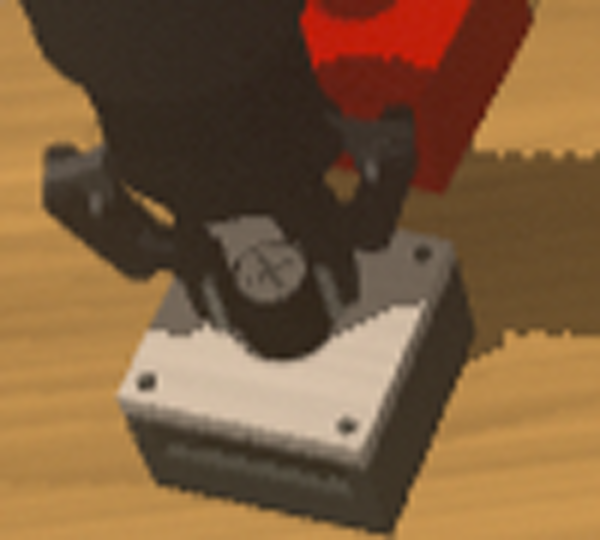

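It sticks: 17.5 N with the foot about 14 mm deep. Draw it out and carry it to the tray at (569.8, 272.1).

```bash
python3 -m jog '[0,0,-0.2,0, 0,0,-0.5,0, 0,0,-0.9,0, 0,0,-1.4,0, 0,0,-2,0, 0,0,-2.6,0, 0,0,-2.9,0, 0,0,-3,0]'; python3 to.py 569.8 272.1 170; python3 -m jog '[0,0.5,0,0, -0.1,1.6,0,0, -0.2,2.9,0,0, -0.3,4.3,0,0, -0.4,5.7,0,0, -0.5,7.1,0,0, -0.6,8.5,0,0, -0.7,9.9,0,0]'; python3 to.py 569.8 272.1 170;
```

```text
time_s: 14.8
tool_pos: [531.4, -281.2, 173.0]
tcp_rot: [0.001, -0.001, 1.0, -0.0]
wrist_force: [0.1, -0.5, -1.1]
finger_gap: 34.3
t 14.8 pos [ 531.4 -281.2  173. ] toolx -179.9 tilt 0.13 F [ 0.1 -0.5 -1.1] gap 34.3
shift units [-1.592 22.128  0.115] turn 0.02 dist 555
time_s: 15.47
tool_pos: [547.5, -31.6, 172.3]
tcp_rot: [0.001, -0.001, 1.0, -0.0]
wrist_force: [1.6, -0.0, 0.2]
finger_gap: 34.4
t 15.47 pos [547.5 -31.6 172.3] toolx -179.9 tilt 0.09 F [ 1.6 -0.   0.2] gap 34.4
shift units [-0.92  12.146  0.09 ] turn 0.02 dist 305
```

```bash
python3 -m jog '[-0.1,1.6,0,0, -0.2,3.2,0,0, -0.4,4.8,0,0, -0.5,6.4,0,0, -0.6,8,0,0, -0.7,9.5,0,0, -0.8,10.7,0,0, -0.9,11.6,0,0]'; python3 -m jog '[0,0,0,0, 0,0,0,0]'; python3 to.py 569.8 272.1 52;  python3 - <<'E'
from h import *
w=optics.camera("wrist"); cv2.imwrite("pics/w11.png",w["color"][:,:,::-1])
E
```

```text
time_s: 16.13
tool_pos: [568.4, 261.5, 171.3]
tcp_rot: [0.0, -0.002, 1.0, -0.0]
wrist_force: [0.1, -0.4, -1.4]
finger_gap: 34.2
time_s: 16.3
tool_pos: [567.4, 263.1, 169.9]
tcp_rot: [-0.0, -0.003, 1.0, -0.001]
wrist_force: [-0.1, -0.7, -0.8]
finger_gap: 34.2
t 16.3 pos [567.4 263.1 169.9] toolx -179.6 tilt 0.1 F [-0.1 -0.7 -0.8] gap 34.2
shift units [-0.101  0.367  4.716] turn 0.06 dist 118
```

View pics/w11.png

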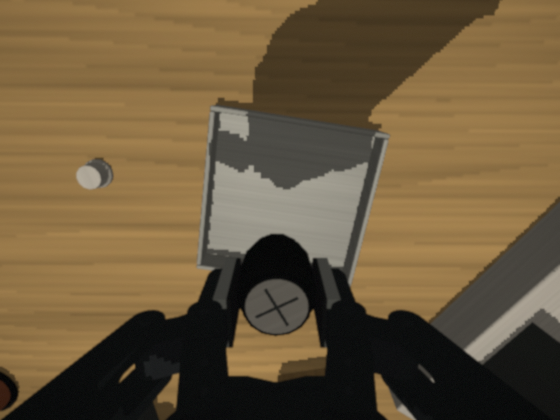

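The can is still held above the tray, whose walls run from about x=205 to 380. Lowering.

```bash
python3 -m jog '[-0.1,0.36,0.4,0, -0.1,0.36,1.1,0, -0.1,0.36,2,0, -0.1,0.36,2.9,0, -0.1,0.36,3.7,0, -0.1,0.36,4.3,0, -0.1,0.36,4.6,0, -0.1,0.36,4.64,0]'; python3 -m jog '[0,0,0,0, 0,0,0,0]'; python3 to.py 569.8 272.1 48.4
```

```text
time_s: 17.02
tool_pos: [568.9, 269.2, 52.0]
tcp_rot: [-0.002, -0.002, 1.0, -0.002]
wrist_force: [-0.3, -0.4, -0.9]
finger_gap: 34.4
time_s: 17.18
tool_pos: [569.2, 269.0, 52.5]
tcp_rot: [-0.002, -0.002, 1.0, -0.002]
wrist_force: [-0.9, 0.3, -0.0]
finger_gap: 34.3
t 17.18 pos [569.2 269.   52.5] toolx -179.8 tilt 0.28 F [-0.9  0.3 -0. ] gap 34.3
shift units [-0.026  0.123  0.163] turn 0.03 dist 5
```

```bash
python3 -m jog '[0,0.05,0.04,0, 0,0.05,0.08,0, 0,0.05,0.08,0]'; python3 -m jog '[0,0,0.03,0, 0,0,0.06,0, 0,0,0.06,0]';python3 to.py 569.8 272.1 48.4
```

```text
time_s: 17.43
tool_pos: [569.4, 270.6, 51.1]
tcp_rot: [-0.001, -0.002, 1.0, -0.001]
wrist_force: [-0.4, 0.9, -0.4]
finger_gap: 34.4
time_s: 17.68
tool_pos: [569.4, 270.6, 49.7]
tcp_rot: [-0.001, -0.002, 1.0, -0.001]
wrist_force: [0.1, -0.4, -0.3]
finger_gap: 34.0
t 17.68 pos [569.4 270.6  49.7] toolx -179.8 tilt 0.2 F [ 0.1 -0.4 -0.3] gap 34.0
shift units [-0.016  0.06   0.05 ] turn 0.03 dist 2
```

```bash
python3 -m jog '[0,0,0.03,0, 0,0,0.05,0, 0,0,0.05,0]';python3 -m jog '[0,0,0.03,0, 0,0,0.05,0, 0,0,0.05,0]'
```

```text
time_s: 17.93
tool_pos: [569.3, 270.6, 48.2]
tcp_rot: [-0.001, -0.002, 1.0, -0.001]
wrist_force: [-0.2, -0.5, -0.1]
finger_gap: 34.7
time_s: 18.18
tool_pos: [569.5, 270.6, 47.9]
tcp_rot: [-0.001, -0.002, 1.0, -0.001]
wrist_force: [-2.4, -1.6, 7.0]
finger_gap: 34.6
```

Touchdown at 7 N. Release and go up.

```bash
python3 -m jog '[0,0,-0.02,0, 0,0,-0.02,0, 0,0,-0.02,0, 0,0,-0.02,0, 0,0,-0.02,0, 0,0,-0.02,0]' 60;  python3 -m jog '[0,0,-0.3,0, 0,0,-0.9,0, 0,0,-1.7,0, 0,0,-2.7,0, 0,0,-3.7,0, 0,0,-4.7,0, 0,0,-5.2,0, 0,0,-5.3,0]' ; python3 -m jog '[1,0,0,0, 2,0,0,0, 2.5,0,0,0, 2.5,0,0,0]'; python3 - <<'E'
from h import *
for n in("scene","side","wrist"):
    c=optics.camera(n); cv2.imwrite(f"pics/{n}12.png",c["color"][:,:,::-1])
E
```

```text
time_s: 18.68
tool_pos: [569.5, 270.6, 48.2]
tcp_rot: [-0.001, -0.002, 1.0, -0.001]
wrist_force: [-1.0, -0.2, 0.8]
finger_gap: 60.1
time_s: 19.35
tool_pos: [571.1, 271.8, 184.8]
tcp_rot: [0.001, -0.002, 1.0, 0.0]
wrist_force: [-0.1, 1.0, -0.7]
finger_gap: 59.7
time_s: 19.68
tool_pos: [506.3, 271.1, 184.7]
tcp_rot: [0.001, -0.003, 1.0, 0.0]
wrist_force: [-0.7, -0.7, -0.3]
finger_gap: 60.1
```

View pics/scene12.png

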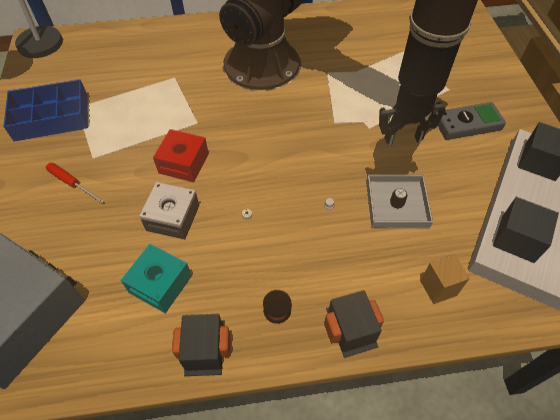

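View pics/wrist12.png

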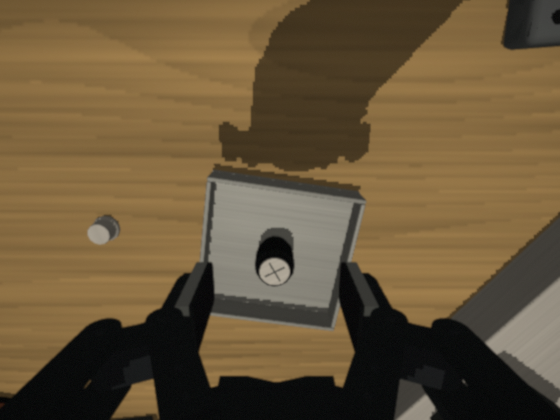

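View pics/side12.png

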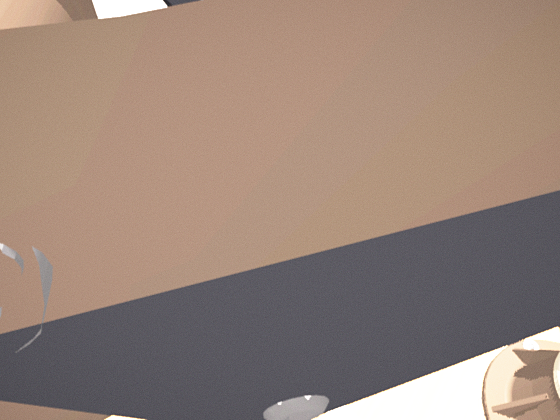

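The scene shows B upright in the tray at (400,197), A's top inside the bore at (168,205), and the knob (329,203) and socket (247,213) at their first pixels. The side camera is blocked by the arm. Handing in.

```bash
python3 to.py 506 271 185; python3 -c "
from cell import arm
print(arm.sign_off())"
```

```text
t 19.83 pos [509.  271.8 184.7] toolx -179.7 tilt 0.17 F [ 0.6  0.7 -0.4] gap 59.8
shift units [ 0.12  -0.032 -0.013] turn 0.05 dist 3
the job is handed in; nothing more can be done
None
```

Both cans were tried in the gauge and sorted, and I handed the job in at 19.8 s. I call the can first standing at about (467, -55) "A" and the one at (639, -14) "B"; I don't know which is can_a.

- **Can A (sound):** It went 18 mm into the bore with no wrist force. I released it and it slid down into the pocket. Its top then matched a can standing upright on the pocket floor (within about 1 px in the wrist view).
- **Can B (swollen):** The jaws read 34.5 mm on it, against 28 mm on A. In the bore it stuck about 14 mm down, resisting with up to 17.5 N. I drew it out and set it upright near the middle of the scrap tray.

**Last checks:** The scene and wrist views show B upright in the tray, and the scene view shows A still in the gauge. The knob and socket are at the same pixels as at the start. The gripper was clear of everything, about 185 mm up.

**Not confirmed:** The side camera was blocked by the arm in the final look, so it confirmed nothing there. The jaw readings are about 2 mm below the nominal 30 and 36 mm for both cans. I took that as a sensor offset.

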